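Shut and latch the switchgear enclosure

ROBOT

A 7-joint arm with a two-finger parallel gripper is mounted at the origin on the work surface. World frame = base frame: x ahead of the robot, y to its left, z up, the work surface at z = 0. Lengths are in m, angles in rad, forces in N, time in s.
With the tool pointing down it reaches from about 0.4 to 0.875 m from the base axis. Payload 6.5 kg.
Tool frame: the origin (TCP) lies between the finger pads; the fingertips stand nose_length ahead of it and the grasp point (between the pads) is the TCP (nose_length is the distance from the TCP to the fingertips, in m); x points along the fingers, y is the direction in which the jaws open and shut, and the axes are right-handed (so a half turn about x gives the same grasp; the last joint's range is limited). The gripper opens to 88 mm and grips with 3 to 60 N. Pads are 18 mm wide; open, the fingers measure 123 mm over their backs; the gripper's body (75 mm by 187 mm) begins 45 mm behind the grasp point.
Start: joints at [-0.066, 0.536, -0.004, 1.538, 0.003, 1.067, -0.071], TCP at [0.65, 0, 0.258] pointing down, gripper open.
Joint ranges: [-2.7, 2.7], [-0.37, 2.16], [-1.27, 1.26], [0.24, 2.4], [-1.31, 4.45], [0.19, 1.91], [-2.76, 2.76]. Speed limits (rad/s): [2.39, 2.39, 3.14, 3.14, 3.14, 3.14, 3.14].

INTERFACE

Orientations are given as [roll, pitch, yaw] about the fixed x, y, z axes, in that order (R = Rz(yaw) Ry(pitch) Rx(roll)).
In Python, from plant import * gives the robot as it stands.
- The arm moves only by the tool play_rows, never from a script. Its argument "deltas" is a list of rows, each a list of 3 entries, a list of its own where there are three numbers: the opening, from 0 (shut) to 1 (fully open), then the shift along the tool's x, y, z normalised to -1 to 1, where 1 is 0.15 m, then the turn about the tool's x normalised to -1 to 1, where 1 is 1.5 rad. In form: [[fingers, [x, y, z], turn], ...]. A call has 1 to 8 rows; each row shifts and turns the commanded pose from where the row before left it, along the tool's axes as they then stand; what a row does not reach is not made up. A row lasts 1/12 s, in which the tool goes at most 41.7 mm and 7.16 degrees, less where a joint would pass 70% of its speed; a pose out of reach is approached as far as the arm can. A call with a number of a shift or a turn outside -1 to 1 is refused whole. A call with a gripper value outside its range is refused whole. The fingers move at their own pace and stop on an object; "newtons" is the grip in N (left out, the last holds). Time passes only in rows, so rows that do not move let the fingers close. It gives the time, the measured TCP pose, the force and the opening at its end, in the units of the state.
- sense(): the state, without advancing time (a new reading comes with each control period).
- camera(name): name is "scene" or "side" or "wrist"; returns a dict with "pixels" (480x640x3 uint8, red, green, blue), "camera_matrix" (3x3 intrinsics, pixels), "k1" (the pictures are not rectified: a ray, as slopes to the right and down, at radius r is drawn at 1 + k1 r^2 times it, then the intrinsics apply), "rvec" (rotation vector, rad) and "tvec" (3), from world to camera coordinates, as OpenCV has them. Camera axes: x right, y down, z forward; pixel columns grow to the right and rows downward; lengths in m; the calibration is good to about 2 mm. A picture is of the moment at which its call begins. There is no depth.
- hand_in(): hands the job in, once; it reports no verdict.
The state is a dict: "time_s": time; "qpos": joint angles; "dq": joint speeds; "effort": joint torques, N m; "tcp_pos": TCP position; "eef_rot": TCP orientation; "wrist_force": force on the tool from outside, world axes, zero at the start; "torque": the same for the moment, N m; "opening": opening from 0.0 (shut) to 1.0 (fully open).
Only numpy, scipy, OpenCV 4.12 (cv2) and the standard library are available. Lean on these libraries where they do the work, as an engineer would, in place of code of your own. Each camera call takes 0.05 s, during which the arm holds its last target. There are 200 camera calls.

TASK

Shut the hinged clear cover of the small switchgear enclosure, then hook the draw latch's claw over the keeper on the cover's edge and swing the latch lever down over centre until it lies fully home against the enclosure and the cover is clamped tight. Leave the multimeter, the emergency-stop box and the screwdriver where they lie.

Things in the scene. Friction and masses are not known exactly. Their poses are not given: they have to be found in the camera images.
- enclosure: Light-grey switchgear box, 220 mm (x) by 170 mm (y), open rim 104 mm high, fixed to the bench on a 4 mm plate 290 by 200 mm; breakers inside, all below the rim. Origin: centre of the underside, on the work surface. Own +z up, +y towards the hinge wall, -y outward from the wall that carries the latch (in its middle, x = 0). Position and yaw vary.
- cover (a joint): Cover angle, rad: 0 = shut on the rim, grows as it opens, to 1.95 (leaning back past upright). Clear pane in a grey frame, 220 by 170 mm, 22 mm thick, 0.4 kg; shut, its top is 126 mm high. A stiff friction hinge (0.45 N m, about 3 to 5 N at the free edge) holds it at any angle; push its outer face to close it.
- cover_hinge (a point): Middle of the cover's hinge line: at the enclosure's own (0, +85, 104) mm; the line runs along the enclosure's x.
- cover_edge (a point): Middle of the cover's free edge, on its outer (top) face, 170 mm from the hinge and 22 mm above the hinge plane. Its axes turn with the cover: -y from hinge to free edge, +z out of the outer face; with the cover shut they equal the enclosure's.
- keeper (a point): Centre of the keeper's rolled steel lip: a 6 mm round bar, 36 mm long along x, 14 mm out from the cover's free edge, with an open groove behind it (about 11 mm wide, 8 mm deep below the lip's centre). Moves with the cover; shut, it is at the enclosure's (0, -99, 121.5) mm. Axes as cover_edge.
- lever (a joint): Steel latch lever, rad: 0 = fully home, hanging straight down along the wall; grows as it swings outward and up (pi/2 = straight out, limit 2.2). 36 mm wide, 71 mm long from its pivot. Friction (0.12 N m) holds it where left. With the claw on the keeper it stiffens from about 1.1 rad (up to about 8 N at lever_press), passes dead centre at about 0.4 rad, then pulls itself home.
- lever_pivot (a point): Middle of the lever's pivot pin, which runs along x, fixed on the enclosure at (0, -104.5, 80) mm, 19.5 mm out from the wall.
- lever_press (a point): Middle of the lever's pressing face, 48 mm along the lever from the pivot and 7.5 mm to its outer side: the face that looks outward with the lever home and upward with it open.
- claw_stem (a joint): Swing of the claw's arm about claw_pin, rad. Lean of the arm outward from upright = claw_stem minus lever. At its limit 2.35 it rests on a stop, standing 0.79 rad off the lever; it lies there at the start, leaning outward by its own weight. Pushed past upright towards the wall it falls over onto the keeper (or the cover's edge) and stays by its weight.
- claw_hook (a point): Seat inside the claw where the keeper's lip lies when hooked, 55 mm from claw_pin. Own z along the arm, -y to its outer side. The claw is a 30 mm wide strip bent over the top and down: front plate 3.7 to 7.2 mm to the outer side, from 7 mm above to 21 mm below; top 7 mm above; down-turned tip 5.5 to 9 mm to the wall side, ending 2 mm below.
- claw (a joint): How far the sprung claw is drawn out along its arm, m: 0 unloaded, about 0.002 with the latch shut on the keeper (20 N per mm, limit 0.007). With the lever at 1.9 or more the claw's tip passes clear above the keeper's lip; swinging the lever down draws the claw down onto it.
- multimeter: Bystander: red hand multimeter lying flat, 160 by 78 by 38 mm, dial up to 47 mm high. Origin: centre of underside, long axis x.
- estop: Bystander: yellow emergency-stop box 72 by 72 by 50 mm with a red mushroom button, 84 mm high in all. Origin: centre of underside.
- screwdriver: Bystander: screwdriver with black handle lying on the bench, 190 mm long along its own x.
- lever_tip (a point): Middle of the end of the lever's flared tip, 71 mm along the lever from the pivot, 10 mm to its outer side.
- claw_pin (a point): Middle of the pin (along x) on which the claw's arm swings freely, carried by the lever 18 mm from the lever's pivot: with the lever home it is 17.3 mm below the pivot and 5 mm nearer the wall; it turns with the lever.

How it is judged:
By the outcome, as a careful person would: the job done as asked, in the order asked, and still so for the second after the job is handed in, with the robot touching nothing.
It also fails if it takes over 61 s, if anything falls off the work surface, if the arm or the gripper's body presses on something with over 40 N, if the wrist force passes 120 N, or if a joint passes its speed limit or range.

## Working session

There is one attempt and no reset: what is moved stays moved. The work goes in short steps, Python scripts to look and compute and a tool call to move; the robot and the scene stay as the last step left them, time stands still between calls to the robot, and variables do not carry over. Pictures are saved under pics/ and viewed, about 8 in all and at most 12, crops included, and the job is handed in when it is done.

Besides the shell and the picture viewer there is one more tool, called after "Request:" by a JSON object that holds its "method" and its "body", one argument or row to a line. play_rows: Moves the arm, as the interface text tells. Its arguments: {"type":"object","properties":{"deltas":{"type":"array","items":{"type":"array"}},"newtons":{"type":"number"}},"required":["deltas"]}

```bash
ls; mkdir -p pics
cat > h.py <<'E'
from plant import *
import numpy as np, cv2
def snap(n,f):
    c=camera(n); cv2.imwrite('pics/'+f,c['pixels'][:,:,::-1]); np.save('pics/'+f+'.npy',c,allow_pickle=True); return c
def load(f): return np.load('pics/'+f+'.npy',allow_pickle=True).item()
def ray(c,u,v):
    K=np.array(c['camera_matrix']);k=c['k1']
    d=np.array([(u-K[0,2])/K[0,0],(v-K[1,2])/K[1,1]]);s=d.copy()
    for _ in range(20): s=d/(1+k*(s@s))
    R=cv2.Rodrigues(np.array(c['rvec'],float))[0];t=np.array(c['tvec'],float).ravel()
    return -R.T@t, R.T@np.array([s[0],s[1],1])
def onz(c,u,v,z):
    o,d=ray(c,u,v); return o+d*(z-o[2])/d[2]
def proj(c,P):
    K=np.array(c['camera_matrix']);R=cv2.Rodrigues(np.array(c['rvec'],float))[0]
    p=R@np.array(P,float)+np.array(c['tvec'],float).ravel();s=p[:2]/p[2];s=s*(1+c['k1']*(s@s))
    return s*[K[0,0],K[1,1]]+[K[0,2],K[1,2]]
def tri(c1,p1,c2,p2):
    o1,d1=ray(c1,*p1);o2,d2=ray(c2,*p2)
    s=np.linalg.lstsq(np.c_[d1,-d2],o2-o1,rcond=None)[0]
    a=o1+s[0]*d1;b=o2+s[1]*d2
    return (a+b)/2,np.linalg.norm(a-b)
E
python3 - <<'E'
from h import *
a=snap('scene','s0.png');b=snap('side','d0.png')
for c in(a,b): print(ray(c,320,240),c['k1'],c['camera_matrix'])
s=sense();print(s)
E
```

```text
pics
(array([ 1.12330124, -0.94248323,  0.89769469]), array([-0.43012144,  0.66687107, -0.60857661])) -0.2086697047165303 [[608.29890402   0.         315.33594294]
 [  0.         608.29890402 243.22878853]
 [  0.           0.           1.        ]]
(array([ 0.11016061, -0.89624512,  0.65630507]), array([ 0.40587079,  0.75763097, -0.51137332])) 0.030939556086227855 [[544.34716089   0.         315.72244249]
 [  0.         544.34716089 247.23610358]
 [  0.           0.           1.        ]]
{'time_s': 0.1, 'qpos': array([-0.06619541,  0.53711049, -0.00442192,  1.53873505,  0.002602  ,
        1.06731932, -0.07120804]), 'dq': array([ 2.16107147e-03, -2.03606263e-03,  7.44091214e-05, -1.53778382e-03,
        8.53266688e-04,  4.86775515e-04, -8.14666609e-04]), 'effort': array([ 3.46889319e-03, -5.72081137e+01,  9.94492471e-01, -2.52229267e+01,
       -5.61024144e-02,  1.35207170e-02,  4.56839609e-05]), 'tcp_pos': array([ 6.49484291e-01, -2.39166661e-05,  2.56929133e-01]), 'eef_rot': array([-1.49022951,  1.56922977, -3.06098023]), 'wrist_force': array([ 0.450384  , -0.49006871,  0.11005211]), 'torque': array([ 0.05336207, -0.02331166, -0.01758856]), 'opening': 0.9992369984192251}
```

View pics/s0.png

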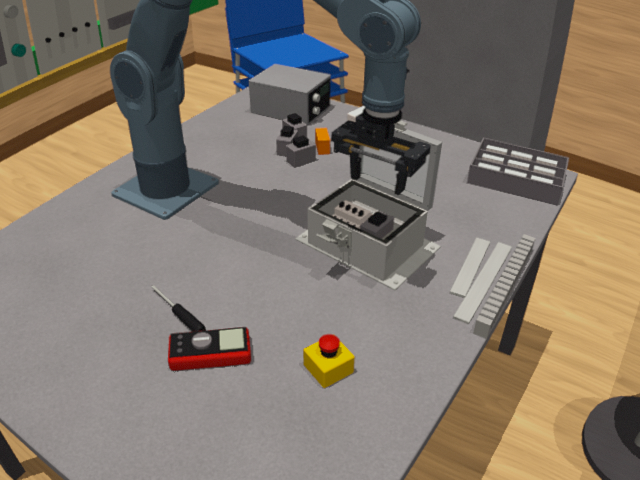

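View pics/d0.png

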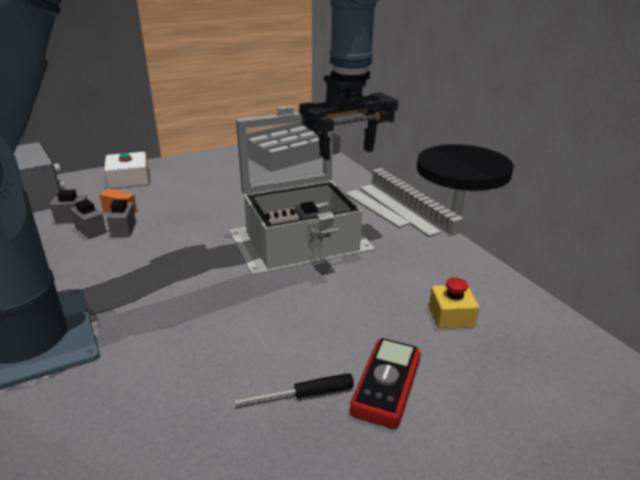

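The scene view shows the enclosure near (370,235) with its latch wall facing the camera and the cover upright. In the side view the enclosure is near (303,225). I'll enlarge both for exact corners.

Run:
```python
import cv2,numpy as np
a=cv2.imread('pics/s0.png')[170:295,290:450];b=cv2.imread('pics/d0.png')[100:285,225:380]
a=cv2.resize(a,None,fx=4,fy=4,interpolation=cv2.INTER_CUBIC)
cv2.imwrite('pics/z1.png',a)
cv2.imwrite('pics/z2.png',cv2.resize(b,None,fx=3.2,fy=3.2,interpolation=cv2.INTER_CUBIC))
```

```text
(no output)
```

View pics/z1.png

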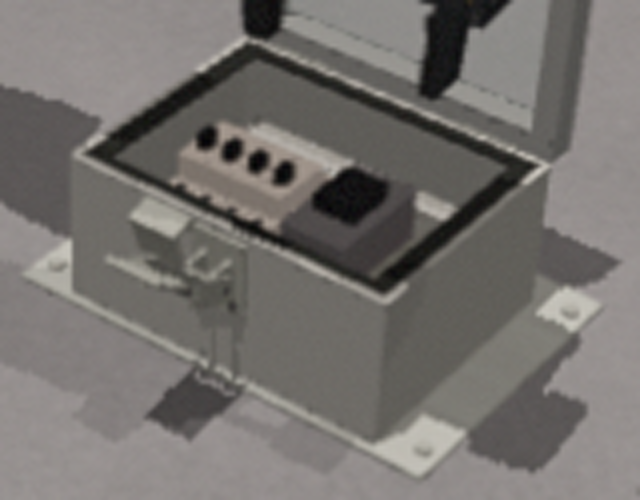

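View pics/z2.png

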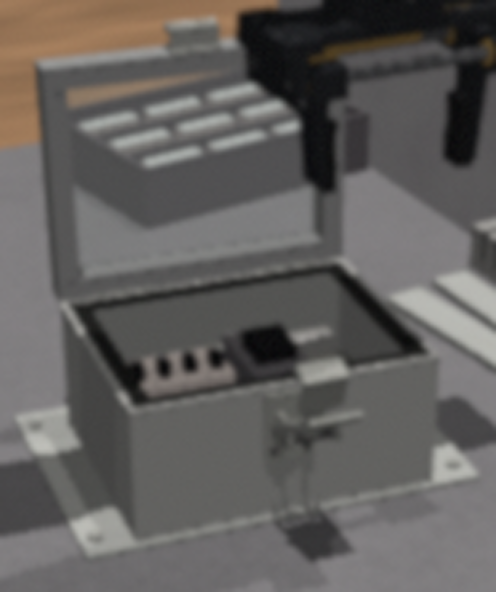

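```bash
cat > m.py <<'E'
from h import *
from scipy.optimize import least_squares
a=load('s0.png');b=load('d0.png')
A=lambda x,y:(x/4+290,y/4+170)
B=lambda x,y:(x/3.2+225,y/3.2+100)
pts=[(a,A(72,155),(-110,-85,104)),(a,A(388,302),(110,-85,104)),(a,A(550,165),(110,85,104)),(a,A(250,40),(-110,85,104)),
(a,A(25,272),(-145,-100,4)),(a,A(418,476),(145,-100,4)),(a,A(603,303),(145,100,4)),
(b,B(132,408),(-110,-85,104)),(b,B(437,357),(110,-85,104)),(b,B(65,300),(-110,85,104)),
(b,B(87,556),(-145,-100,4)),(b,B(478,473),(145,-100,4)),(b,B(17,417),(-145,100,4))]
W=[onz(c,*p,l[2]/1e3)for c,p,l in pts]
for w,(c,p,l) in zip(W,pts): print(np.round(w*1e3,1),l)
L=np.array([l for _,_,l in pts])/1e3;W=np.array(W)
def T(q,P): 
    P=np.atleast_2d(P);c,s=np.cos(q[2]),np.sin(q[2]);return np.c_[q[0]+c*P[:,0]-s*P[:,1],q[1]+s*P[:,0]+c*P[:,1],P[:,2]]
r=least_squares(lambda q:(T(q,L)-W)[:,:2].ravel(),[.65,.1,0])
q=r.x;print('pose',q,np.round((T(q,L)-W)[:,:2]*1e3,1).tolist())
np.save('q.npy',q)
# cover angle: project outer/inner corners
def cov(t,x,d,h): # d from hinge, h above hinge plane
    return np.array([x,.085-d*np.cos(t)-h*np.sin(t)*-1,.104+d*np.sin(t)+h*np.cos(t)])
for t in np.arange(1.3,2,.1):
    print(round(t,2),np.round((proj(b,T(q,cov(t,-.11,.17,0))[0])-[225,100])*3.2),np.round((proj(b,T(q,cov(t,-.11,.17,.022))[0])-[225,100])*3.2),np.round((proj(b,T(q,cov(t,0,.184,.0175))[0])-[225,100])*3.2))
# lever tip options
for t in np.arange(.8,2.21,.2):
    def lv(s,o,x): return T(q,[x,-.1045-s*np.sin(t)-o*np.cos(t),.08-s*np.cos(t)+o*np.sin(t)])[0]
    o=[]
    for x in(-.018,.018):
        P=lv(.071,.01,x); o+=[np.round((proj(a,P)-[290,170])*4),np.round((proj(b,P)-[225,100])*3.2)]
    # claw tip: pin
    pin=np.array([0,-.1045-.0173*np.sin(t)+.005*np.cos(t),.08-.0173*np.cos(t)-.005*np.sin(t)]);ln=2.35-t
    P=pin+[-.015,-.062*np.sin(ln),.062*np.cos(ln)];P2=P+[.03,0,0]
    o+=[np.round((proj(a,T(q,p)[0])-[290,170])*4) for p in(P,P2)]+[np.round((proj(b,T(q,p)[0])-[225,100])*3.2) for p in(P,P2)]
    print(round(t,2),*o)
E
python3 m.py
```

```text
[474.9  10.9 104. ] (-110, -85, 104)
[691.6 -10.2 104. ] (110, -85, 104)
[709.5 155.4 104. ] (110, 85, 104)
[496.4 175.5 104. ] (-110, 85, 104)
[439.3  11.7   4. ] (-145, -100, 4)
[724.5 -20.9   4. ] (145, -100, 4)
[746.5 178.5   4. ] (145, 100, 4)
[473.1  16.3 104. ] (-110, -85, 104)
[685.7 -11.6 104. ] (110, -85, 104)
[491.9 183.7 104. ] (-110, 85, 104)
[434.2  11.    4. ] (-145, -100, 4)
[722.9 -16.8   4. ] (145, -100, 4)
[456.2 207.5   4. ] (-145, 100, 4)
pose [ 0.59128301  0.08941663 -0.10809774] [[-2.2, 5.9], [-0.1, 3.2], [0.4, 6.7], [-5.3, 10.3], [-3.0, -6.0], [0.1, -4.7], [-0.2, -5.3], [-0.3, 0.5], [5.8, 4.6], [-0.8, 2.1], [2.1, -5.4], [1.8, -8.9], [1.7, -3.0]]
1.3 [ 65. 100.] [56. 81.] [218.  48.]
1.4 [59. 86.] [50. 70.] [209.  37.]
1.5 [52. 75.] [43. 63.] [201.  28.]
1.6 [45. 67.] [37. 58.] [192.  23.]
1.7 [39. 61.] [32. 55.] [184.  20.]
1.8 [33. 58.] [26. 56.] [176.  19.]
1.9 [28. 57.] [22. 58.] [169.  22.]
0.8 [112. 368.] [307. 528.] [163. 395.] [359. 517.] [101. 343.] [144. 365.] [320. 501.] [363. 492.]
1.0 [104. 358.] [312. 518.] [155. 384.] [364. 507.] [100. 323.] [143. 346.] [321. 483.] [365. 474.]
1.2 [ 98. 343.] [315. 504.] [150. 369.] [367. 493.] [101. 301.] [145. 323.] [321. 462.] [365. 453.]
1.4 [ 96. 324.] [316. 486.] [148. 351.] [369. 475.] [107. 277.] [150. 299.] [318. 440.] [363. 431.]
1.6 [ 97. 302.] [316. 466.] [150. 329.] [369. 455.] [115. 252.] [159. 274.] [314. 417.] [359. 408.]
1.8 [102. 278.] [314. 444.] [155. 305.] [367. 434.] [126. 227.] [170. 249.] [309. 394.] [354. 386.]
2.0 [110. 254.] [310. 421.] [163. 280.] [364. 411.] [140. 204.] [184. 225.] [303. 373.] [347. 365.]
2.2 [120. 229.] [305. 399.] [173. 255.] [359. 389.] [155. 183.] [199. 204.] [295. 355.] [339. 347.]
```

The fitted pose is centre (591, 89) mm, yaw −0.108. The lever tip and claw pixels match a lever angle of about 1.95, and the cover is at about 1.6. Next I'll look at the tool geometry and plan the cover push.

```bash
cat >> h.py <<'E'
from scipy.spatial.transform import Rotation as Ro
q=np.load('q.npy') if __import__('os').path.exists('q.npy') else None
def E(yaw): return Ro.from_euler('z',yaw).as_matrix()
def state():
    s=sense();R=Ro.from_euler('xyz',s['eef_rot']).as_matrix();Re=E(q[2])
    pe=Re.T@(s['tcp_pos']-[q[0],q[1],0])
    print('t',s['time_s'],'enc mm',np.round(pe*1e3,1),'F enc',np.round(Re.T@s['wrist_force'],1),'open',round(s['opening'],2));return s,R,Re,pe
def rows(ts,cmd=None):
    "enclosure mm TCP targets -> normalised tool shifts from measured pose"
    s,R,Re,pe=state();p=pe*1e3 if cmd is None else np.array(cmd,float)
    for t in ts:
        d=R.T@Re@(np.array(t)-p)/150;print(np.round(t,0),np.round(d,3),round(np.linalg.norm(d)*150));p=np.array(t,float)
E
python3 - <<'E'
from h import *
import plant
try: print('nose',nose_length)
except Exception as e: print(e,[k for k in dir(plant) if k[0]!='_'])
s,R,Re,pe=state(); print(np.round(Re.T@R,3))
E
```

```text
nose 0.019
t 0.1 enc mm [ 67.5 -82.6 256.9] F enc [ 0.5 -0.4  0.1] open 1.0
[[-0.002  0.994  0.108]
 [-0.     0.108 -0.994]
 [-1.    -0.002  0.   ]]
```

Request:
{"method": "play_rows", "body": {
  "deltas": [
    [0, [-0.2, 0, 0], 0.072],
    [0, [-0.2, 0, 0], 0],
    [0, [-0.1, -0.1, -0.15], 0],
    [0, [0, -0.1, -0.22], 0],
    [0, [0, -0.1, -0.22], 0],
    [0, [0, -0.1, -0.22], 0],
    [0, [0, -0.05, -0.22], 0],
    [0, [0, 0, -0.22], 0]
  ],
  "newtons": 20
}}

```text
time_s: 0.77
tcp_pos: [0.6013, 0.1956, 0.3328]
eef_rot: [-1.483, 1.57, 3.122]
wrist_force: [2.1, 0.5, 0.6]
opening: 0.42
```

Request:
{"method": "play_rows", "body": {
  "deltas": [
    [0, [0, 0, -0.2], 0],
    [0, [0, 0, -0.1], 0],
    [0, [0, 0, 0], 0]
  ]
}}

```text
time_s: 1.02
tcp_pos: [0.6068, 0.2429, 0.3319]
eef_rot: [-2.315, 1.568, 2.295]
wrist_force: [-0.6, 0.3, -0.4]
opening: 0.192
```

Run:
```python
from h import *
s,R,Re,pe=state(); print(np.round(Re.T@R,3))
P=[(0,145,325),(0,145,273)]
for t in np.arange(1.6,-.01,-.1):
    d=.150;P.append((0,85-150*np.cos(t)+22*np.sin(t)+9,104+150*np.sin(t)+22*np.cos(t)+19))
rows(P)
c=snap('side','d1.png'); cv2.imwrite('pics/z3.png',cv2.resize(c['pixels'][60:290,180:430,::-1],None,fx=2.4,fy=2.4,interpolation=cv2.INTER_CUBIC))
```

```text
t 1.0167 enc mm [ -1.1 154.3 331.9] F enc [-0.7  0.3 -0.4] open 0.19
[[-0.002  1.     0.006]
 [ 0.002  0.006 -1.   ]
 [-1.    -0.002 -0.002]]
t 1.0167 enc mm [ -1.1 154.3 331.9] F enc [-0.7  0.3 -0.4] open 0.19
[  0 145 325] [0.046 0.007 0.062] 12
[  0 145 273] [0.347 0.001 0.001] 52
[  0. 120. 272.] [ 0.004 -0.001  0.164] 25
[  0. 105. 274.] [-0.013 -0.001  0.1  ] 15
[  0.  90. 275.] [-0.003 -0.001  0.101] 15
[  0.  75. 273.] [ 0.007 -0.001  0.101] 15
[  0.  60. 271.] [ 0.017 -0.001  0.1  ] 15
[  0.  46. 267.] [ 0.027 -0.001  0.097] 15
[  0.  31. 261.] [ 0.037 -0.001  0.094] 15
[  0.  18. 254.] [ 0.046 -0.     0.09 ] 15
[  0.   5. 246.] [ 0.055 -0.     0.085] 15
[  0.  -7. 236.] [ 0.063 -0.     0.079] 15
[  0. -17. 226.] [ 0.071 -0.     0.072] 15
[  0. -27. 214.] [ 0.077 -0.     0.065] 15
[  0. -36. 202.] [ 0.084 -0.     0.057] 15
[  0. -43. 188.] [ 0.089 -0.     0.048] 15
[  0. -49. 174.] [ 0.093 -0.     0.039] 15
[  0. -53. 160.] [ 0.097 -0.     0.03 ] 15
[  0. -56. 145.] [0.099 0.    0.02 ] 15
```

View pics/z3.png

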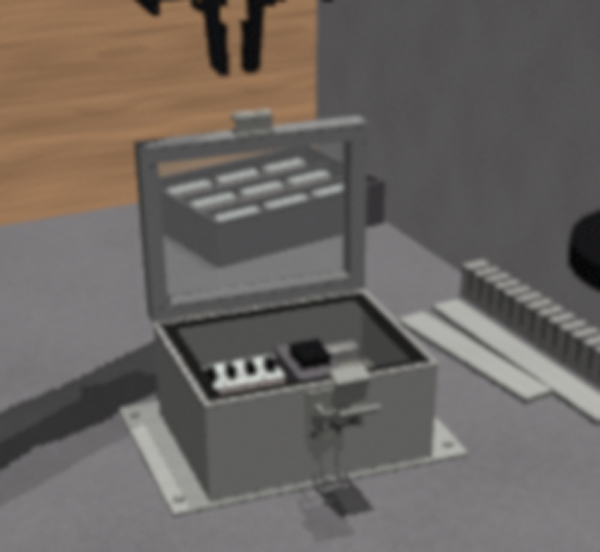

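The closing fingers are above and behind the upright cover, with the keeper at about (252,122). Now I'll lower them and push.

Request:
{"method": "play_rows", "body": {
  "deltas": [
    [0, [0.2, 0, 0], 0],
    [0, [0.2, 0, 0], 0],
    [0, [0, 0, 0], 0],
    [0, [0, 0, 0.11], 0],
    [0, [0, 0, 0.11], 0],
    [0, [0, 0, 0.1], 0],
    [0, [0, 0, 0.1], 0],
    [0, [0, 0, 0.1], 0]
  ]
}}

```text
time_s: 1.73
tcp_pos: [0.6004, 0.1591, 0.2745]
eef_rot: [2.02, 1.567, 0.34]
wrist_force: [1.1, 3.3, -2.0]
opening: 0.001
```

Request:
{"method": "play_rows", "body": {
  "deltas": [
    [0, [0.01, 0, 0.1], 0],
    [0, [0.02, 0, 0.1], 0],
    [0, [0.03, 0, 0.1], 0],
    [0, [0.04, 0, 0.09], 0],
    [0, [0.05, 0, 0.09], 0],
    [0, [0.055, 0, 0.085], 0],
    [0, [0, 0, 0], 0]
  ]
}}

```text
time_s: 2.32
tcp_pos: [0.5889, 0.0716, 0.2397]
eef_rot: [-0.71, 1.565, -2.393]
wrist_force: [-0.2, -1.4, -0.6]
opening: 0.002
```

Run:
```python
from h import *
P=[]
for t in np.arange(1.0,-.01,-.1):
    P.append((0,85-150*np.cos(t)+22*np.sin(t)+9,104+150*np.sin(t)+22*np.cos(t)+19))
rows(P)
c=snap('side','d2.png'); cv2.imwrite('pics/z4.png',cv2.resize(c['pixels'][60:290,180:430,::-1],None,fx=2.4,fy=2.4,interpolation=cv2.INTER_CUBIC))
```

```text
t 2.3167 enc mm [ -0.4 -18.  239.7] F enc [-0.1 -1.4 -0.6] open 0.0
[  0.  31. 261.] [-0.144  0.001 -0.329] 54
[  0.  18. 254.] [0.047 0.001 0.09 ] 15
[  0.   5. 246.] [0.055 0.001 0.085] 15
[  0.  -7. 236.] [0.063 0.001 0.079] 15
[  0. -17. 226.] [0.071 0.001 0.072] 15
[  0. -27. 214.] [0.078 0.001 0.064] 15
[  0. -36. 202.] [0.084 0.001 0.056] 15
[  0. -43. 188.] [0.089 0.001 0.048] 15
[  0. -49. 174.] [0.093 0.001 0.039] 15
[  0. -53. 160.] [0.097 0.    0.029] 15
[  0. -56. 145.] [0.099 0.    0.019] 15
```

View pics/z4.png

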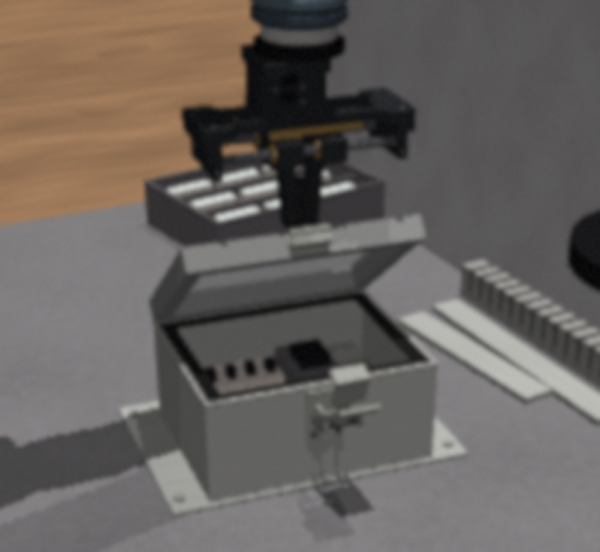

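The fingers have brought the cover down to about 0.7 rad. Following the arc down.

Request:
{"method": "play_rows", "body": {
  "deltas": [
    [0, [0.09, 0, 0.06], 0],
    [0, [0.09, 0, 0.055], 0],
    [0, [0.09, 0, 0.05], 0],
    [0, [0.09, 0, 0.045], 0],
    [0, [0.09, 0, 0.04], 0],
    [0, [0.08, 0, 0.02], 0],
    [0, [0.05, 0, 0], 0],
    [0, [0, 0, 0], 0]
  ]
}}

```text
time_s: 3.03
tcp_pos: [0.585, 0.0366, 0.1534]
eef_rot: [-1.336, 1.568, -3.014]
wrist_force: [-0.6, 0.9, 0.3]
opening: 0.003
```

Request:
{"method": "play_rows", "body": {
  "deltas": [
    [0, [0.03, 0, 0], 0],
    [0, [0.02, 0, 0], 0],
    [0, [0.01, 0, 0], 0],
    [0, [0, 0, 0], 0]
  ]
}}

```text
time_s: 3.37
tcp_pos: [0.5861, 0.0367, 0.146]
eef_rot: [2.237, 1.571, 0.559]
wrist_force: [-0.6, 0.5, -0.7]
opening: 0.003
```

Run:
```python
from h import *
state()
```

```text
t 3.3667 enc mm [  0.5 -53.  146. ] F enc [-0.6  0.5 -0.7] open 0.0
```

Request:
{"method": "play_rows", "body": {
  "deltas": [
    [0, [0.01, 0, 0], 0],
    [0, [0.01, 0, 0], 0],
    [0, [0, 0, 0], 0]
  ]
}}

```text
time_s: 3.62
tcp_pos: [0.5863, 0.0365, 0.1444]
eef_rot: [1.99, 1.57, 0.311]
wrist_force: [-3.4, -1.3, 12.0]
opening: 0.003
```

Request:
{"method": "play_rows", "body": {
  "deltas": [
    [0, [0.01, 0, 0], 0],
    [0, [0.01, 0, 0], 0],
    [0, [0, 0, 0], 0]
  ]
}}

```text
time_s: 3.87
tcp_pos: [0.5864, 0.0365, 0.1441]
eef_rot: [2.058, 1.57, 0.379]
wrist_force: [-12.5, -1.9, 36.6]
opening: 0.007
```

The cover stops firmly at tip height about 125 mm, which matches the shut height of 126. Next I'll go around to the outside of the claw.

Request:
{"method": "play_rows", "body": {
  "deltas": [
    [0, [-0.15, 0, 0], 0],
    [0, [-0.2, 0, 0.05], 0],
    [0, [-0.05, 0, 0.2], 0],
    [0, [0, 0, 0.22], 0],
    [0, [0, 0, 0.22], 0],
    [0, [0, 0, 0.19], 0],
    [0, [0, 0, 0], 0]
  ]
}}

```text
time_s: 4.45
tcp_pos: [0.5706, -0.1028, 0.2003]
eef_rot: [0.102, 1.566, -1.585]
wrist_force: [0.3, -2.0, 0.3]
opening: 0.002
```

Run:
```python
from h import *
rows([(0,-185,147),(0,-124,147)])
a=snap('scene','s3.png');b=snap('side','d3.png')
I=np.hstack([cv2.resize(a['pixels'][160:290,300:430,::-1],(390,390),interpolation=cv2.INTER_CUBIC),cv2.resize(b['pixels'][140:270,250:380,::-1],(390,390),interpolation=cv2.INTER_CUBIC)])
cv2.imwrite('pics/z5.png',I)
```

```text
t 4.45 enc mm [ 2.000e-01 -1.933e+02  2.003e+02] F enc [ 0.5 -1.9  0.3] open 0.0
[   0 -185  147] [ 0.355 -0.002 -0.057] 54
[   0 -124  147] [-0.002 -0.004 -0.407] 61
```

View pics/z5.png

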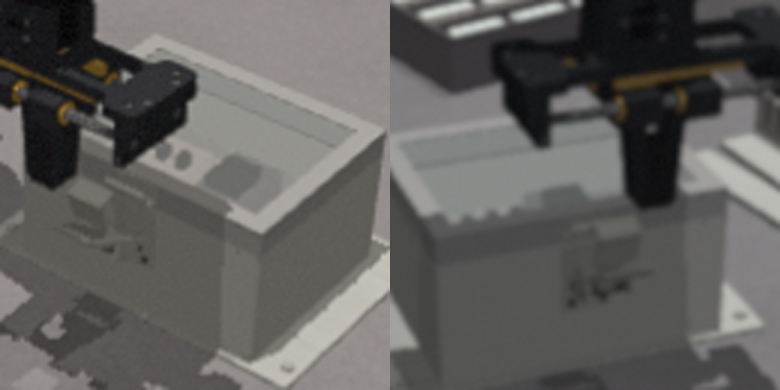

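The cover is shut and the claw still leans outward. Lowering outside the claw and pushing it in.

Request:
{"method": "play_rows", "body": {
  "deltas": [
    [0, [0.18, 0, 0], 0],
    [0, [0.175, 0, 0], 0],
    [0, [0, 0, -0.08], 0],
    [0, [0, 0, -0.08], 0],
    [0, [0, 0, -0.08], 0],
    [0, [0, 0, -0.08], 0],
    [0, [0, 0, -0.07], 0],
    [0, [0, 0, -0.05], 0]
  ]
}}

```text
time_s: 5.22
tcp_pos: [0.5798, -0.0267, 0.1478]
eef_rot: [1.986, 1.569, 0.31]
wrist_force: [-0.6, -5.8, -0.0]
opening: 0.002
```

Request:
{"method": "play_rows", "body": {
  "deltas": [
    [0, [0, 0, -0.03], 0],
    [0, [0, 0, 0], 0]
  ]
}}

```text
time_s: 5.38
tcp_pos: [0.5798, -0.0267, 0.1474]
eef_rot: [0.374, 1.567, -1.306]
wrist_force: [-0.4, -5.5, 0.9]
opening: 0.003
```

Run:
```python
from h import *
state()
a=snap('scene','s4.png');b=snap('side','d4.png')
I=np.hstack([cv2.resize(a['pixels'][160:290,300:430,::-1],(390,390),interpolation=cv2.INTER_CUBIC),cv2.resize(b['pixels'][140:270,250:380,::-1],(390,390),interpolation=cv2.INTER_CUBIC)])
cv2.imwrite('pics/z6.png',np.clip(I*1.5,0,255).astype(np.uint8))
```

```text
t 5.3833 enc mm [   1.1 -116.7  147.4] F enc [ 0.2 -5.5  0.9] open 0.0
```

View pics/z6.png

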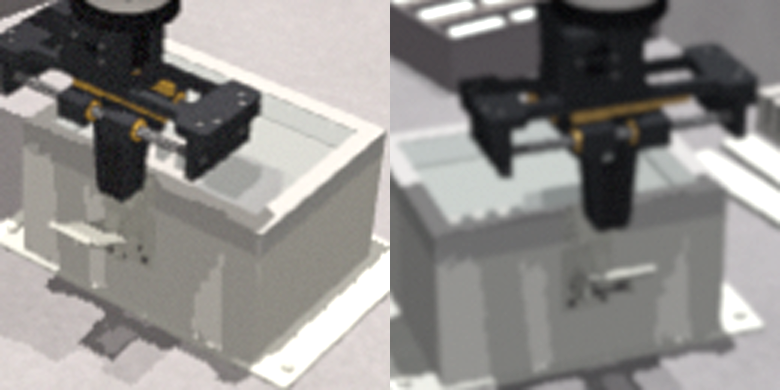

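The claw is over upright and resting against the lip (5.5 N, finger front at y ≈ −108, against about −106 expected). Next I'll back off over the lever and start pressing it down.

Request:
{"method": "play_rows", "body": {
  "deltas": [
    [0, [0, 0, 0.12], 0],
    [0, [0, 0, 0.17], 0],
    [0, [0.05, 0, 0.01], 0],
    [0, [0.07, 0, 0.01], 0],
    [0, [0.07, 0, 0.01], 0],
    [0, [0.07, 0, 0.01], 0],
    [0, [0.03, 0, 0.01], 0],
    [0, [0, 0, 0], 0]
  ]
}}

```text
time_s: 6.15
tcp_pos: [0.5729, -0.0745, 0.1014]
eef_rot: [-1.705, 1.568, 2.9]
wrist_force: [-0.2, 0.2, -0.2]
opening: 0.001
```

Run:
```python
from h import *
state()
a=snap('scene','s5.png');b=snap('side','d5.png')
I=np.hstack([cv2.resize(a['pixels'][180:280,310:410,::-1],(400,400),interpolation=cv2.INTER_CUBIC),cv2.resize(b['pixels'][160:260,270:370,::-1],(400,400),interpolation=cv2.INTER_CUBIC)])
cv2.imwrite('pics/z7.png',np.clip(I*1.5,0,255).astype(np.uint8))
```

```text
t 6.15 enc mm [  -0.6 -164.9  101.4] F enc [-0.2  0.2 -0.2] open 0.0
```

View pics/z7.png

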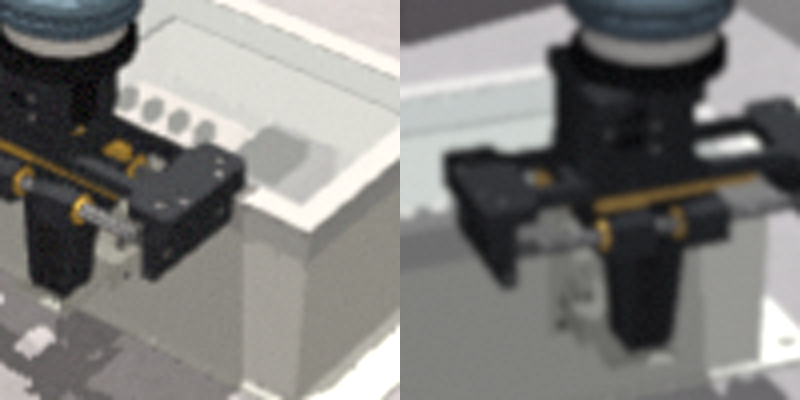

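Request:
{"method": "play_rows", "body": {
  "deltas": [
    [0, [0.05, 0, 0.01], 0],
    [0, [0.05, 0, 0.01], 0],
    [0, [0.05, 0, 0.01], 0],
    [0, [0.04, 0, 0], 0],
    [0, [0, 0, 0], 0]
  ]
}}

```text
time_s: 6.67
tcp_pos: [0.5735, -0.0805, 0.0737]
eef_rot: [0.286, 1.57, -1.393]
wrist_force: [0.6, -0.1, 1.8]
opening: 0.004
```

Request:
{"method": "play_rows", "body": {
  "deltas": [
    [0, [0.035, 0, -0.02], 0],
    [0, [0.035, 0, -0.025], 0],
    [0, [0, 0, 0], 0]
  ]
}}

```text
time_s: 6.92
tcp_pos: [0.5742, -0.074, 0.0636]
eef_rot: [0.062, 1.57, -1.617]
wrist_force: [0.6, -3.8, 0.5]
opening: 0.004
```

Run:
```python
from h import *
state()
```

```text
t 6.9167 enc mm [   0.6 -164.3   63.6] F enc [ 1.  -3.7  0.5] open 0.0
```

Request:
{"method": "play_rows", "body": {
  "deltas": [
    [0, [0, 0, 0.15], 0],
    [0, [-0.1, 0, 0.2], 0],
    [0, [-0.2, 0, 0.2], 0],
    [0, [-0.25, 0, 0.1], 0],
    [0, [-0.25, 0, 0], 0],
    [0, [0, 0, 0], 0]
  ]
}}

```text
time_s: 7.42
tcp_pos: [0.5669, -0.1724, 0.1905]
eef_rot: [1.416, 1.56, -0.266]
wrist_force: [0.6, 0.9, -0.8]
opening: 0.003
```

Run:
```python
from h import *
state()
a=snap('scene','s6.png');b=snap('side','d6.png')
I=np.hstack([cv2.resize(a['pixels'][190:290,310:410,::-1],(400,400),interpolation=cv2.INTER_CUBIC),cv2.resize(b['pixels'][160:260,270:370,::-1],(400,400),interpolation=cv2.INTER_CUBIC)])
cv2.imwrite('pics/z8.png',np.clip(I*1.5,0,255).astype(np.uint8))
```

```text
t 7.4167 enc mm [   4.  -262.9  190.5] F enc [ 0.5  0.9 -0.8] open 0.0
```

View pics/z8.png

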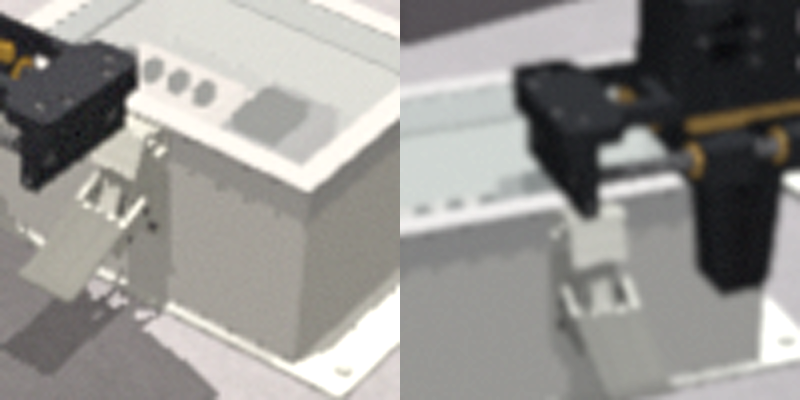

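The claw is hooked over the keeper, with the keeper ends visible around (155,145) in the left crop, and the lever is at about 0.8. Continuing the press.

Request:
{"method": "play_rows", "body": {
  "deltas": [
    [0, [0.2, 0, -0.08], 0],
    [0, [0.2, 0, -0.08], 0],
    [0, [0.2, 0, -0.08], 0],
    [0, [0.2, -0.02, -0.08], 0],
    [0, [0.06, 0, -0.1], 0],
    [0, [0, 0, -0.1], 0],
    [0, [0, 0, -0.07], 0],
    [0, [0, 0, 0], 0]
  ]
}}

```text
time_s: 8.18
tcp_pos: [0.5634, -0.0954, 0.0504]
eef_rot: [-0.54, 1.55, -2.228]
wrist_force: [-4.2, -34.1, -11.8]
opening: 0.004
```

Request:
{"method": "play_rows", "body": {
  "deltas": [
    [0, [0.03, 0, -0.05], 0],
    [0, [0.03, 0, -0.05], 0],
    [0, [0, 0, 0], 0]
  ]
}}

```text
time_s: 8.43
tcp_pos: [0.5636, -0.0905, 0.0404]
eef_rot: [-0.371, 1.542, -2.067]
wrist_force: [-1.4, -55.3, -26.8]
opening: 0.004
```

Run:
```python
from h import *
state()
```

```text
t 8.4333 enc mm [  -8.1 -181.8   40.4] F enc [  4.6 -55.2 -26.8] open 0.0
```

The finger went in too low because the earlier reading hadn't settled, and it butted the lever's end. Backing off at once.

Request:
{"method": "play_rows", "body": {
  "deltas": [
    [0, [0, 0, 0.1], 0],
    [0, [0, 0, 0.15], 0],
    [0, [-0.1, 0, 0.1], 0],
    [0, [-0.2, 0, 0], 0],
    [0, [-0.2, 0, 0], 0],
    [0, [0, 0, 0], 0],
    [0, [0, 0, 0], 0],
    [0, [0, 0, 0], 0]
  ]
}}

```text
time_s: 9.1
tcp_pos: [0.5649, -0.1178, 0.119]
eef_rot: [-1.698, 1.568, 2.907]
wrist_force: [-0.5, 0.2, -0.4]
opening: 0.009
```

Run:
```python
from h import *
s,R,Re,pe=state(); print(np.round(Re.T@R,3))
a=snap('scene','s7.png');b=snap('side','d7.png')
I=np.hstack([cv2.resize(a['pixels'][190:290,310:410,::-1],(400,400),interpolation=cv2.INTER_CUBIC),cv2.resize(b['pixels'][160:260,270:370,::-1],(400,400),interpolation=cv2.INTER_CUBIC)])
cv2.imwrite('pics/z9.png',np.clip(I*1.5,0,255).astype(np.uint8))
```

```text
t 9.1 enc mm [  -3.9 -208.8  119. ] F enc [-0.5  0.1 -0.4] open 0.01
[[-0.003  1.     0.001]
 [ 0.     0.001 -1.   ]
 [-1.    -0.003 -0.   ]]
```

View pics/z9.png

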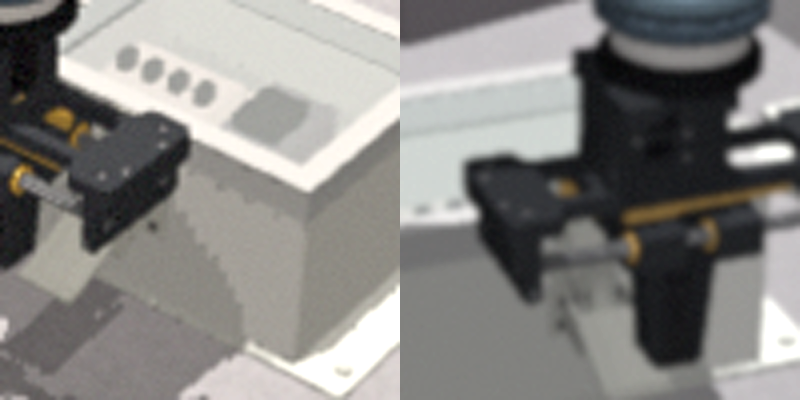

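Request:
{"method": "play_rows", "body": {
  "deltas": [
    [0, [0, 0.026, -0.12], 0],
    [0, [0, 0, -0.12], 0],
    [0, [0, 0, -0.11], 0],
    [0, [0.1, 0, 0], 0],
    [0, [0.1, 0, 0], 0],
    [0, [0.03, 0, 0], 0],
    [0, [0, 0, 0], 0],
    [0, [0, 0, 0], 0]
  ]
}}

```text
time_s: 9.87
tcp_pos: [0.5749, -0.0669, 0.0853]
eef_rot: [-1.451, 1.568, -3.13]
wrist_force: [-0.4, -0.5, 1.5]
opening: 0.004
```

Run:
```python
from h import *
P=[]
for t,s in [(.8,50),(.7,53),(.6,56),(.55,58),(.5,60),(.45,62),(.4,62)]:
    P.append((0,-104.5-s*np.sin(t)-8*np.cos(t)-9,80-s*np.cos(t)+8*np.sin(t)+19))
rows(P)
```

```text
t 9.8667 enc mm [   0.6 -157.2   85.3] F enc [-0.3 -0.5  1.5] open 0.0
[   0. -155.   70.] [ 0.103 -0.004 -0.015] 16
[   0. -154.   64.] [ 0.042  0.    -0.008] 6
[   0. -152.   57.] [ 0.042  0.    -0.014] 7
[   0. -151.   54.] [ 0.024  0.    -0.007] 4
[   0. -149.   50.] [ 0.024  0.    -0.009] 4
[   0. -148.   47.] [ 0.024  0.    -0.011] 4
[   0. -145.   45.] [ 0.011  0.    -0.018] 3
```

Request:
{"method": "play_rows", "body": {
  "deltas": [
    [0, [0.05, 0, -0.005], 0],
    [0, [0.05, 0, -0.01], 0],
    [0, [0.04, 0, -0.01], 0],
    [0, [0, 0, 0], 0]
  ]
}}

```text
time_s: 10.2
tcp_pos: [0.5767, -0.0638, 0.065]
eef_rot: [1.047, 1.569, -0.632]
wrist_force: [1.4, -0.7, 1.8]
opening: 0.005
```

Request:
{"method": "play_rows", "body": {
  "deltas": [
    [0, [0.04, 0, -0.015], 0],
    [0, [0.025, 0, -0.01], 0],
    [0, [0, 0, 0], 0]
  ]
}}

```text
time_s: 10.45
tcp_pos: [0.5767, -0.0597, 0.0552]
eef_rot: [0.727, 1.57, -0.952]
wrist_force: [2.6, -1.8, 1.6]
opening: 0.003
```

Request:
{"method": "play_rows", "body": {
  "deltas": [
    [0, [0.025, 0, -0.01], 0],
    [0, [0.02, 0, -0.01], 0],
    [0, [0, 0, 0], 0]
  ]
}}

```text
time_s: 10.7
tcp_pos: [0.5766, -0.0567, 0.0482]
eef_rot: [-0.87, 1.57, -2.549]
wrist_force: [2.0, -3.3, 1.9]
opening: 0.005
```

Run:
```python
from h import *
state()
```

```text
t 10.7 enc mm [   1.1 -146.9   48.2] F enc [ 2.3 -3.1  1.9] open 0.01
```

Request:
{"method": "play_rows", "body": {
  "deltas": [
    [0, [0, 0, -0.012], 0],
    [0, [0, 0, -0.012], 0],
    [0, [0, 0, 0], 0]
  ]
}}

```text
time_s: 10.95
tcp_pos: [0.5766, -0.055, 0.0482]
eef_rot: [-0.371, 1.568, -2.051]
wrist_force: [0.7, -2.5, -1.4]
opening: 0.006
```

Request:
{"method": "play_rows", "body": {
  "deltas": [
    [0, [0, 0, -0.012], 0],
    [0, [0, 0, -0.012], 0],
    [0, [0, 0, 0], 0]
  ]
}}

```text
time_s: 11.2
tcp_pos: [0.5765, -0.0544, 0.0483]
eef_rot: [-0.246, 1.565, -1.929]
wrist_force: [-1.3, -15.0, -0.7]
opening: 0.005
```

Run:
```python
from h import *
state()
```

```text
t 11.2 enc mm [   0.8 -144.6   48.3] F enc [  0.3 -15.   -0.7] open 0.01
```

That 15 N jump is the gripper body reaching the claw, with the lever at about 0.38–0.4 (near dead centre). I'll raise the hand so its body clears the cover, then push near the pivot.

Request:
{"method": "play_rows", "body": {
  "deltas": [
    [0, [0, 0, 0.1], 0],
    [0, [-0.09, 0, 0.05], 0],
    [0, [-0.1, 0, 0], 0],
    [0, [-0.09, 0, 0], 0],
    [0, [0, 0, 0], 0],
    [0, [0, 0, 0], 0],
    [0, [0, 0, 0], 0]
  ]
}}

```text
time_s: 11.78
tcp_pos: [0.5751, -0.0708, 0.0906]
eef_rot: [-2.676, 1.57, 1.929]
wrist_force: [-1.1, 0.0, -0.4]
opening: 0.003
```

Run:
```python
from h import *
rows([(0,-135,90),(0,-126,90)])
b=snap('side','d8.png');a=snap('scene','s8.png')
I=np.hstack([cv2.resize(a['pixels'][190:290,310:410,::-1],(400,400),interpolation=cv2.INTER_CUBIC),cv2.resize(b['pixels'][160:260,270:370,::-1],(400,400),interpolation=cv2.INTER_CUBIC)])
cv2.imwrite('pics/z10.png',np.clip(I*1.5,0,255).astype(np.uint8))
```

```text
t 11.7833 enc mm [   1.2 -161.    90.6] F enc [-1.1 -0.1 -0.4] open 0.0
[   0 -135   90] [ 0.004 -0.007 -0.173] 26
[   0 -126   90] [ 0.    0.   -0.06] 9
```

Request:
{"method": "play_rows", "body": {
  "deltas": [
    [0, [0, 0, -0.1], 0],
    [0, [0, 0, -0.08], 0],
    [0, [0, 0, -0.03], 0],
    [0, [0, 0, 0], 0],
    [0, [0, 0, 0], 0]
  ]
}}

```text
time_s: 12.3
tcp_pos: [0.5785, -0.0401, 0.0904]
eef_rot: [-1.133, 1.57, -2.81]
wrist_force: [-0.3, 0.3, 0.0]
opening: 0.006
```

Request:
{"method": "play_rows", "body": {
  "deltas": [
    [0, [0, 0, -0.015], 0],
    [0, [0, 0, -0.015], 0],
    [0, [0, 0, 0], 0],
    [0, [0, 0, 0], 0]
  ]
}}

```text
time_s: 12.63
tcp_pos: [0.579, -0.0369, 0.0907]
eef_rot: [-0.029, 1.57, -1.708]
wrist_force: [0.6, -3.4, -1.0]
opening: 0.007
```

Run:
```python
from h import *
state()
```

```text
t 12.6333 enc mm [   1.4 -126.9   90.7] F enc [ 1.  -3.3 -1. ] open 0.01
```

Request:
{"method": "play_rows", "body": {
  "deltas": [
    [0, [0, 0, -0.01], 0],
    [0, [0, 0, -0.01], 0],
    [0, [0, 0, 0], 0]
  ]
}}

```text
time_s: 12.88
tcp_pos: [0.579, -0.0366, 0.0906]
eef_rot: [-0.087, 1.567, -1.769]
wrist_force: [-0.9, -9.8, -0.1]
opening: 0.003
```

Request:
{"method": "play_rows", "body": {
  "deltas": [
    [0, [0, 0, -0.01], 0],
    [0, [0, 0, -0.01], 0],
    [0, [0, 0, 0], 0]
  ]
}}

```text
time_s: 13.13
tcp_pos: [0.579, -0.0363, 0.0907]
eef_rot: [-0.074, 1.564, -1.758]
wrist_force: [-2.3, -15.3, 0.2]
opening: 0.006
```

Run:
```python
from h import *
state()
```

```text
t 13.1333 enc mm [   1.4 -126.3   90.7] F enc [ -0.6 -15.5   0.2] open 0.01
```

Request:
{"method": "play_rows", "body": {
  "deltas": [
    [0, [0, 0, 0.15], 0],
    [0, [0, 0, 0.2], 0],
    [0, [-0.2, 0, 0.2], 0],
    [0, [-0.25, 0, 0], 0],
    [0, [-0.25, 0, 0], 0],
    [0, [-0.25, 0, 0], 0],
    [0, [0, 0, 0], 0],
    [0, [0, 0, 0], 0]
  ]
}}

```text
time_s: 13.8
tcp_pos: [0.5726, -0.111, 0.2351]
eef_rot: [1.69, 1.565, 0.011]
wrist_force: [-1.1, -0.5, -0.1]
opening: 0.006
```

Run:
```python
from h import *
state()
b=snap('side','d9.png');a=snap('scene','s9.png')
I=np.hstack([cv2.resize(a['pixels'][190:290,310:410,::-1],(400,400),interpolation=cv2.INTER_CUBIC),cv2.resize(b['pixels'][160:260,270:370,::-1],(400,400),interpolation=cv2.INTER_CUBIC)])
cv2.imwrite('pics/z11.png',np.clip(I*1.5,0,255).astype(np.uint8))
for t in (0,.1,.2,.3,.4,.5,.6):
    o=[]
    for x in(-.018,.018):
        P=E(q[2])@[x,-.1045-.071*np.sin(t)-.010*np.cos(t),.08-.071*np.cos(t)+.01*np.sin(t)]+[q[0],q[1],0]
        o+=[np.round((proj(a,P)-[310,190])*4),np.round((proj(b,P)-[270,160])*4+[400,0])]
    print(t,*o)
```

```text
t 13.8 enc mm [   3.  -201.3  235.1] F enc [-1.1 -0.6 -0.1] open 0.01
0 [ 85. 286.] [571. 419.] [135. 312.] [632. 406.]
0.1 [ 77. 290.] [575. 423.] [127. 316.] [637. 411.]
0.2 [ 70. 293.] [580. 427.] [120. 320.] [642. 414.]
0.3 [ 63. 296.] [584. 429.] [113. 322.] [647. 416.]
0.4 [ 56. 296.] [589. 430.] [106. 323.] [652. 417.]
0.5 [ 49. 296.] [593. 430.] [ 99. 323.] [656. 416.]
0.6 [ 43. 295.] [597. 428.] [ 93. 321.] [661. 414.]
```

View pics/z11.png

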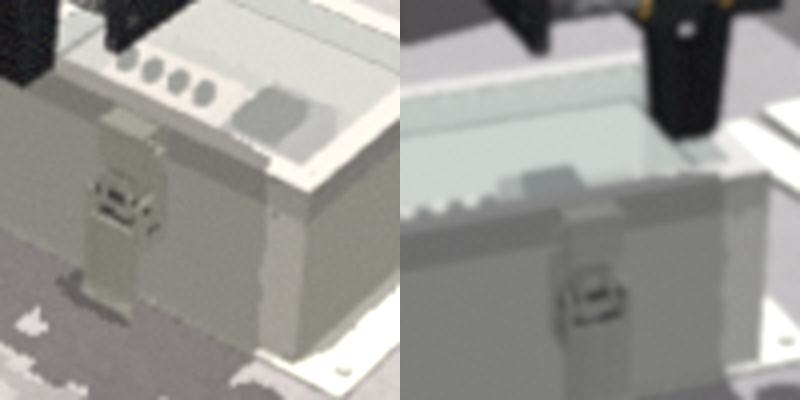

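The lever now hangs down the wall: its tip corners at (82,290) and (130,318) match 0–0.1 rad, so it snapped over centre. The claw sits on the keeper and the cover is shut. For a last check I'll take a close view of the tip and compare the bystanders numerically.

Run:
```python
from h import *
a0,b0=load('s0.png'),load('d0.png');a=snap('scene','s10.png');b=snap('side','d10.png')
for n,u,v,bx in (('scene',a0,a,(slice(280,390),slice(145,360))),('side',b0,b,(slice(270,430),slice(230,485)))):
    print(n,np.abs(u['pixels'][bx].astype(int)-v['pixels'][bx]).max(2).__gt__(40).sum())
def L(t,x,s,o): return E(q[2])@[x,-.1045-s*np.sin(t)-o*np.cos(t),.08-s*np.cos(t)+o*np.sin(t)]+[q[0],q[1],0]
for n,c in(('a',a),('b',b)):
  for t in(0,.1,.2):
    print(n,t,[np.round(proj(c,L(t,x,.071,.01)),1).tolist() for x in(-.018,.018)])
  print('plate',[np.round(proj(c,E(q[2])@[x,-.1,.004]+[q[0],q[1],0]),1).tolist() for x in(-.145,.145)])
I=np.hstack([cv2.resize(a['pixels'][215:285,315:365,::-1],(400,560),interpolation=cv2.INTER_CUBIC),cv2.resize(b['pixels'][208:278,290:340,::-1],(400,560),interpolation=cv2.INTER_CUBIC)])
cv2.imwrite('pics/z12.png',np.clip(I*1.7,0,255).astype(np.uint8))
```

```text
scene 501
side 655
a 0 [[331.2, 261.5], [343.7, 268.0]]
a 0.1 [[329.3, 262.6], [341.8, 269.1]]
a 0.2 [[327.5, 263.4], [339.9, 269.9]]
plate [[293.8, 238.9], [393.5, 290.2]]
b 0 [[312.6, 264.7], [328.1, 261.5]]
b 0.1 [[313.8, 265.9], [329.3, 262.7]]
b 0.2 [[315.0, 266.7], [330.5, 263.5]]
plate [[254.1, 274.8], [377.1, 249.5]]
```

Viewer limit reached, so I'll check the rest numerically.

Run:
```python
from h import *
a0,b0=load('s0.png')['pixels'],load('d0.png')['pixels'];a,b=load('s10.png')['pixels'],load('d10.png')['pixels']
def cen(p,f):
    p=p.astype(int);m=f(p[...,0],p[...,1],p[...,2]);n,_,s,c=cv2.connectedComponentsWithStats(m.astype(np.uint8));
    o=sorted(range(1,n),key=lambda i:-s[i,4])[:2];return [(s[i].tolist(),np.round(c[i],1).tolist()) for i in o]
red=lambda r,g,bl:(r>110)&(g<60)&(bl<60);yel=lambda r,g,bl:(r>130)&(g>90)&(bl<70)
for n,u,v in(('scene',a0,a),('side',b0,b)):
    print(n,'red',cen(u,red),cen(v,red)); print('yel',cen(u,yel)[:1],cen(v,yel)[:1])
d=(np.abs(a0.astype(int)-a).max(2)>40)[280:390,145:360];y,x=np.nonzero(d);print('scene diff',x.min()+145,x.max()+145,y.min()+280,y.max()+280)
d=(np.abs(b0.astype(int)-b).max(2)>40)[270:430,230:485];y,x=np.nonzero(d);print('side diff',x.min()+230,x.max()+230,y.min()+270,y.max()+270)
G=b.mean(2).astype(int)
for r in range(250,272,2): print(r,G[r,304:336].tolist())
state()
```

```text
scene red [([168, 329, 83, 40, 865], [209.1, 357.3]), ([319, 335, 20, 17, 276], [328.6, 342.6])] [([168, 335, 82, 32, 808], [207.9, 357.5]), ([319, 335, 20, 17, 273], [328.5, 342.5])]
yel [([405, 343, 139, 137, 6308], [477.8, 414.2])] [([451, 359, 78, 68, 2268], [489.5, 393.5])]
side red [([351, 340, 69, 79, 768], [387.8, 389.5]), ([447, 278, 20, 13, 201], [456.7, 284.0])] [([351, 340, 69, 79, 788], [387.9, 389.6]), ([447, 278, 20, 13, 201], [456.7, 284.0])]
yel [([432, 288, 46, 23, 167], [452.2, 304.8])] [([432, 288, 46, 24, 168], [452.9, 305.3])]
scene diff 318 359 280 304
side diff 230 380 270 290
250 [85, 83, 84, 84, 84, 84, 82, 77, 74, 75, 75, 75, 76, 76, 75, 77, 76, 76, 77, 78, 77, 78, 77, 81, 82, 84, 84, 84, 84, 85, 84, 84]
252 [84, 84, 84, 83, 84, 84, 82, 77, 75, 74, 75, 75, 74, 77, 76, 77, 76, 77, 76, 77, 77, 77, 79, 80, 82, 83, 84, 83, 84, 84, 84, 84]
254 [84, 84, 83, 84, 84, 84, 82, 77, 75, 75, 75, 75, 75, 76, 78, 76, 77, 77, 77, 78, 79, 78, 79, 81, 83, 83, 84, 83, 84, 83, 84, 82]
256 [84, 83, 84, 84, 84, 84, 81, 76, 74, 74, 75, 75, 75, 76, 77, 76, 77, 76, 77, 78, 77, 78, 
[... 339 characters left out ...]
75, 78, 81, 82, 83, 84, 83, 82, 82, 83, 85, 86, 87, 87, 86, 84, 82, 75, 73, 72, 72, 72, 71, 72, 72]
264 [71, 68, 66, 65, 62, 60, 60, 65, 75, 82, 85, 83, 81, 77, 75, 74, 73, 76, 77, 76, 75, 74, 74, 74, 74, 73, 73, 73, 72, 72, 71, 72]
266 [54, 53, 54, 54, 55, 54, 54, 55, 60, 62, 62, 58, 58, 56, 56, 55, 55, 57, 59, 59, 61, 65, 71, 73, 73, 72, 72, 72, 72, 71, 72, 71]
268 [55, 54, 54, 54, 54, 55, 55, 56, 56, 56, 56, 57, 60, 62, 62, 63, 64, 66, 69, 70, 71, 73, 74, 75, 74, 74, 73, 73, 73, 72, 73, 73]
270 [61, 59, 59, 60, 62, 62, 66, 69, 68, 69, 70, 71, 71, 73, 73, 73, 73, 73, 73, 75, 74, 74, 74, 73, 73, 74, 75, 74, 74, 74, 74, 73]
t 14.0 enc mm [   0.4 -201.4  231. ] F enc [ 0.6 -0.3 -1.5] open 0.0
```

The side view puts the lever tip within about 1 px of home, and its edge runs parallel to the wall. The bystanders haven't moved; the only differences are shadow. Handing in.

```bash
python3 -c "
from plant import *
print(hand_in())"
```

```text
the job is handed in; nothing more can be done
None
```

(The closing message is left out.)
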